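# Sort the packing bench: label rolls, cartons and marker to their places

## Task

Clear the packing bench for the next order. Lay the two white label rolls flat in the black divided tray, one in each compartment; stack the two small white cartons squarely one on the other, flat in the blue stock bin; and push the black marker down into the two spring clips of its holder until both have closed over it, with the marker's middle midway between them. Leave the green pen and the standing glue stick as they are.

Things in the scene. Friction and masses are not known exactly. Their poses are not given: they have to be found in the camera images.
- label_roll_1: The larger of the two white label rolls, lying flat with its brown core upright: the roll is 60 mm across and 25 mm high, and a loose label end sticks out of it. Solid to the gripper. Origin on the underside; the roll's centre line lies 12 mm along its own -x and 6 mm along its own +y from the origin. z up. Loose, 110 to 230 g.
- label_roll_2: The smaller white label roll, lying flat: 52 mm across, 25 mm high, loose label end. Solid to the gripper. Origin on the underside; the roll's centre line lies 14 mm along its own -x and 6 mm along its own +y from the origin. z up. Loose, 110 to 230 g.
- carton_1: Small white product carton lying flat, 100 mm long (its x), 50 mm wide (its y), 30 mm high, closed and rigid. Origin at the centre of its underside, z up. Loose, 80 to 170 g.
- carton_2: A second carton, the same as carton_1: 100 (x) x 50 (y) x 30 mm high. Origin at the centre of its underside, z up. Loose, 80 to 170 g.
- marker: Thick black marker pen lying on its side, 132 mm long along its own y, 17 mm wide and 18 mm high, round in looks but it does not roll. Origin at the middle of its length, on the underside; z up. Either end may lie either way in the holder. Loose, 26 g.
- roll_tray: Fixed black open tray, 150 (its x) x 220 mm (its y), walls 42 mm high and 3 mm thick, floor 2 mm. A divider 35 mm high along x at y = -20 mm makes a narrow compartment (y = -108 to -21 mm, centre -64) and a wide one (y = -19 to +108 mm, centre +45), both from x = -72 to +72 mm. Origin at the centre of its underside.
- stock_bin: Fixed blue plastic stock bin, open at the top, 140 (its x) x 150 mm (its y), walls and floor 3 mm thick, inside 134 x 144 mm. Front wall (-x) 30 mm high, back wall (+x) 55 mm, side walls slope between them. A carton lies in it with its long side along x and room for fingers beside it. Origin at the centre of its underside.
- marker_holder: Fixed grey plate 70 (x) x 116 (y) x 7 mm, origin centred underneath. Two sprung clips (12 mm along y) at y = -35 and +35 mm, 58 mm free between them down to the plate. Marker lies along y at x = 0 on post tops 34 mm high (its origin at 33). Jaw lips: 27 mm apart at 70 mm height, throat 12 mm at 55 mm; marker pushed straight down (10 to 16 N) spreads them, they snap over its top edges.
- green_pen: Slim green pen, 140 mm long and 11 mm thick, lying among the things to be sorted: a bystander, to be left where it is. Origin on the underside at its middle, long axis y. Loose.
- glue: White glue stick with a red cap, 27 mm across and 98 mm tall, standing at the back of the bench: a bystander, to be left standing. Origin at the centre of its underside.

How it is judged (in metres and radians):
At the end, for the whole second after the job is handed in: A roll flat on the floor of each tray compartment; cartons flat in the bin, stacked, centres within 15 mm, 0.2 rad; marker down on the seats of both clips (5 mm, 0.1 rad; marker's middle within 18 mm of the holder's centre). All released, at rest ((((y of label_roll_1 in the frame of roll_tray between -0.102 and -0.028 m and x of label_roll_1 in the frame of roll_tray between -0.062 and 0.062 m) and (y of label_roll_2 in the frame of roll_tray between -0.012 and 0.102 m and x of label_roll_2 in the frame of roll_tray between -0.062 and 0.062 m)) or ((y of label_roll_1 in the frame of roll_tray between -0.012 and 0.102 m and x of label_roll_1 in the frame of roll_tray between -0.062 and 0.062 m) and (y of label_roll_2 in the frame of roll_tray between -0.102 and -0.028 m and x of label_roll_2 in the frame of roll_tray between -0.062 and 0.062 m))) and z of each of label_roll_1, label_roll_2 in the frame of roll_tray below 0.012 m and angle between each of label_roll_1, label_roll_2, carton_1, carton_2's own z axis and vertical below 0.12 rad and ((z of carton_1 in the frame of stock_bin below 0.01 m and z of carton_2 in the frame of stock_bin between 0.027 and 0.04 m) or (z of carton_2 in the frame of stock_bin below 0.01 m and z of carton_1 in the frame of stock_bin between 0.027 and 0.04 m)) and x of carton_1 in the frame of stock_bin between -0.05 and 0.05 m and y of carton_1 in the frame of stock_bin between -0.055 and 0.055 m and x of carton_2 in the frame of stock_bin between -0.05 and 0.05 m and y of carton_2 in the frame of stock_bin between -0.055 and 0.055 m and horizontal distance between carton_1 and carton_2 below 0.015 m and angle between the x axis of carton_1 and the x axis of carton_2, either way round below 0.2 rad and z of marker in the frame of marker_holder between 0.028 and 0.038 m and x of marker in the frame of marker_holder between -0.005 and 0.005 m and angle between the y axis of marker and the y axis of marker_holder, either way round below 0.1 rad and y of marker in the frame of marker_holder between -0.018 and 0.018 m and linear speed of each of label_roll_1, label_roll_2, carton_1, carton_2, marker below 0.02 m/s); the robot touches nothing.
It fails at once if the green pen is moved more than 30 mm (distance of green_pen from where it was at the start of the episode above 0.03 m).
It fails at once if the glue stick is moved more than 30 mm or tipped over (distance of glue from where it was at the start of the episode above 0.03 m or angle between glue's own z axis and vertical above 0.4 rad).
It also fails if it takes over 115 s, if anything falls off the work surface, if the arm or the gripper's body presses on something with over 40 N, if the wrist force passes 120 N, or if a joint passes its speed limit or range.

## Robot

A 6-joint arm with a two-finger parallel gripper is mounted at the origin on the work surface; the furniture and walls round the work are solid. World frame = base frame: x ahead of the robot, y to its left, z up, the work surface at z = 0. Lengths are in m, angles in degrees, forces in N, time in s.
With the tool pointing down it reaches from about 0.325 to 0.775 m from the base axis. Payload 5.5 kg.
Tool frame: the origin (TCP) lies at the centre of the arm's flange, where the gripper is bolted on; the fingertips stand 182 mm ahead of it and the grasp point (between the pads) lies 163 mm ahead of it; z points along the fingers, y is the line along which they close (so a half turn about z gives the same grasp; the last joint's range is limited). The gripper opens to 88 mm and grips with 3 to 60 N. Pads are 20 mm wide; open, the fingers measure 115 mm over their backs; the gripper's body (75 mm by 178 mm) begins 61 mm behind the grasp point.
Start: joints at [68.314, 5.22, 70.514, -0, 104.267, -3.249], TCP at [0.19, 0.569, 0.405] pointing down, gripper open.
Joint ranges: [-164.24, 164.24], [-49.07, 125.15], [9.68, 141.18], [-86.29, 266.29], [3.28, 154.24], [-151.56, 151.56]. Speed limits (degrees/s): [147.25, 147.25, 172.46, 180, 180, 180].

## Interface

Orientations are given as [roll, pitch, yaw] about the fixed x, y, z axes, in that order (R = Rz(yaw) Ry(pitch) Rx(roll)).
In Python, from station import r gives the robot as it stands. The module is installed in compiled form; this text tells all that it offers. Calls block until the motion is done:
- r.reach(position, orientation): joint-space move of the TCP to a pose.
- r.servo_line(position, rotation=None, speed=0.15): straight line of the TCP; rotation=None keeps the orientation; speed is the mean speed in m/s.
- r.move_joints(angles): joint-space move.
- r.let_go() and r.grab(squeeze=None): open the fingers fully, or close them until they stop; squeeze is the grip in N (None keeps the last).
- r.wait(seconds).
- r.inverse_kinematics(position, orientation): joint angles nearest the present ones, or None.
- r.sense(): the state.
- r.snapshot(name): name is "scene" or "side" or "wrist"; returns a dict with "frame" (400x640x3 uint8, red, green, blue), "fx", "fy", "cx", "cy" (pixels), "R" (3x3) and "t" (3): a world point X has camera coordinates R X + t. Camera axes: x right, y down, z forward; pixel columns grow to the right and rows downward; lengths in m; the calibration is good to about 2 mm. A picture is of the moment at which its call begins. There is no depth.
A pose or a line that the arm cannot do raises r.IKError and nothing moves.
- r.hand_in(): hands the job in; it is judged then, once.
The state is a dict: "clock": time; "joints": joint angles; "joint_vel": joint speeds; "joint_torque": joint torques, N m; "tcp_pos": TCP position; "orientation": TCP orientation; "contact_force": force on the tool from outside, world axes, zero at the start; "torque": the same for the moment, N m; "opening": finger opening in m; "gripper_force": force on a finger pad.
Only numpy, scipy, OpenCV 4.12 (cv2) and the standard library are available. Lean on these libraries where they do the work, as an engineer would, in place of code of your own. Each camera call takes 0.05 s, during which the arm holds its last target. There are 200 camera calls.

## Working session

There is one attempt and no reset: what is moved stays moved. The work goes in short steps, each a Python script; the robot and the scene stay as the last script left them, time stands still between calls to the robot, and variables do not carry over. Pictures are saved under pics/ and viewed, at most 14 in all, crops included, and the job is handed in when it is done.

```bash
mkdir -p pics; python3 - <<'E'
from station import r
import cv2,numpy as np,pickle
d={}
for n in ["scene","side","wrist"]:
    s=r.snapshot(n); d[n]=s
    cv2.imwrite(f"pics/{n}0.png",s["frame"][:,:,::-1])
    R=np.array(s["R"]);print(n,s["fx"],s["cx"],s["cy"],(-R.T@np.array(s["t"])).round(3),R[2].round(2))
pickle.dump(d,open("d0.pkl","wb"))
print(r.sense())
E
```

```text
scene 418.74071111856654 318.9143606907775 196.49292737095087 [ 0.07  -0.571  0.786] [ 0.46  0.54 -0.7 ]
side 491.49900924956023 328.54661661845563 196.87899339803363 [0.341 1.016 0.72 ] [ 0.17 -0.82 -0.55]
wrist 348.46123232001537 313.88784642765705 197.20160304501638 [0.121 0.593 0.383] [ 0.25 -0.08 -0.96]
{'clock': 0.15, 'joints': array([ 6.83117405e+01,  5.25323604e+00,  7.05656440e+01, -1.24437076e-03,
        1.04267090e+02, -3.24998345e+00]), 'joint_vel': array([ 0.03526156, -0.15384784, -0.07786843,  0.02604313,  0.06432348,
        0.02183598]), 'joint_torque': array([ 2.17783148e-03, -4.47042668e+01, -4.06908238e+01,  6.99297711e-02,
        2.74346344e-02, -6.52471476e-05]), 'tcp_pos': array([0.18980514, 0.56923656, 0.40376985]), 'orientation': array([-1.79914100e+02, -3.66934359e-03,  1.61561415e+02]), 'contact_force': array([-0.46555371, -0.05600721, -0.39463452]), 'torque': array([-0.01476373,  0.007426  ,  0.00665893]), 'gripper_force': 0.0, 'opening': 0.08776577133750885}
```

View pics/scene0.png

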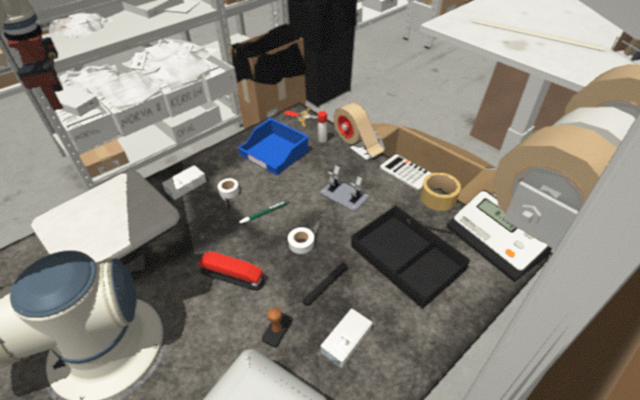

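View pics/side0.png

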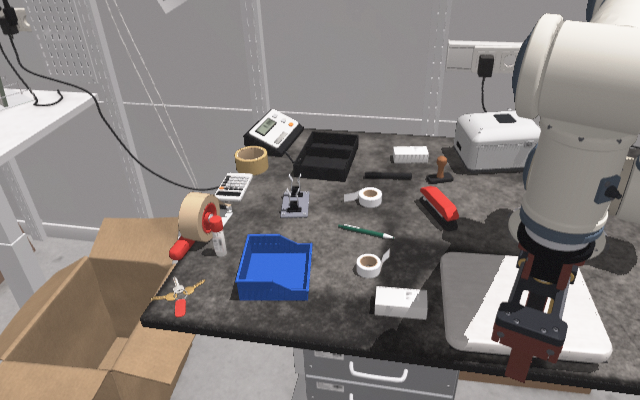

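```bash
cat > h.py <<'E'
import numpy as np,cv2
def ray(s,uv,z):
    uv=np.atleast_2d(np.array(uv,float)); R=np.array(s["R"]);t=np.array(s["t"])
    d=np.c_[(uv[:,0]-s["cx"])/s["fx"],(uv[:,1]-s["cy"])/s["fy"],np.ones(len(uv))]@R
    c=-R.T@t
    return (c+d*((z-c[2])/d[:,2])[:,None])
E
python3 - <<'E'
from h import *
import pickle
d=pickle.load(open("d0.pkl","rb"))
P=dict(roll1=((301,239),(370,193),.025),roll2=((228,187),(369,262),.025),cA=((347,333),(411,152),.03),cB=((187,180),(401,295),.03),mk=((326,284),(388,176),.015),
 hold=((345,193),(296,205),.007),bin=((273,150),(276,268),.0),glue=((323,115),(218,222),.09),pen=((264,212),(366,231),.005),tray=((408,254),(327,155),0.04))
for k,(a,b,z) in P.items(): print(k,ray(d["scene"],a,z)[0].round(3),ray(d["side"],b,z)[0].round(3))
E
```

```text
roll1 [ 0.447 -0.069  0.025] [ 0.45  -0.064  0.025]
roll2 [0.419 0.198 0.025] [0.42  0.209 0.025]
cA [ 0.359 -0.311  0.03 ] [ 0.355 -0.298  0.03 ]
cB [0.351 0.292 0.03 ] [0.346 0.303 0.03 ]
mk [ 0.411 -0.195  0.015] [ 0.412 -0.174  0.015]
hold [ 0.643 -0.016  0.007] [ 0.635 -0.005  0.007]
bin [0.62  0.268 0.   ] [0.622 0.233 0.   ]
glue [0.764 0.202 0.09 ] [0.755 0.205 0.09 ]
pen [0.444 0.076 0.005] [0.443 0.075 0.005]
tray [ 0.586 -0.272  0.04 ] [ 0.594 -0.225  0.04 ]
```

```bash
python3 - <<'E'
from h import *
from station import r
import pickle
d={}
# views from above: camera sits on tool +x side
for i,(p,yaw) in enumerate([((0.40,0.22,0.42),161.6),((0.42,-0.08,0.42),161.6)]):
    try:
        r.reach(p,[180,0,yaw])
        s=r.snapshot("wrist"); d[i]=s; cv2.imwrite(f"pics/w{i}.png",s["frame"][:,:,::-1])
        R=np.array(s["R"]);print((-R.T@np.array(s["t"])).round(3),r.sense()["clock"],r.sense()["joints"].round(0))
    except r.IKError as e: print(i,e)
pickle.dump(d,open("d1.pkl","wb"))
a=np.hstack([cv2.resize(d[i]["frame"],None,fx=.6,fy=.6) for i in d]) if 0 else None
E
```

```text
[0.331 0.244 0.399] 1.7083 [ 25. -17.  89.   0. 107. -47.]
[ 0.351 -0.056  0.399] 2.9083 [-15. -21.  93.   0. 108. -87.]
```

View pics/w0.png

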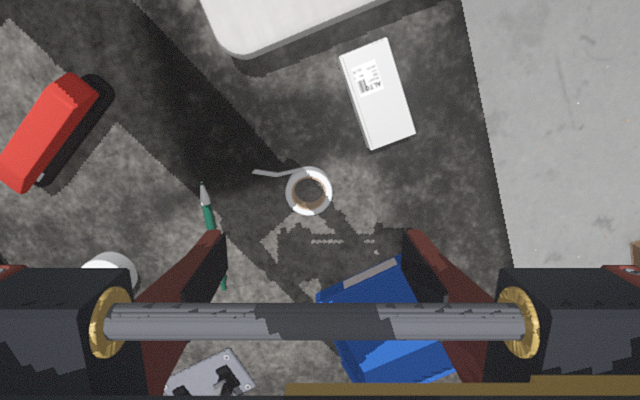

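View pics/w1.png

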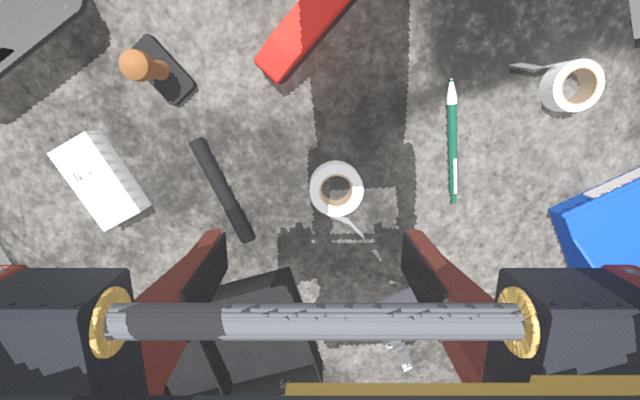

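```bash
python3 - <<'E'
from h import *
from station import r
import pickle
d=pickle.load(open("d1.pkl","rb"))
for i,p in [(2,(0.5,-0.14,0.44)),(3,(0.5,0.13,0.44))]:
    r.reach(p,[180,0,0]); s=r.snapshot("wrist"); d[i]=s; cv2.imwrite(f"pics/w{i}.png",s["frame"][:,:,::-1])
    print(r.sense()["clock"],r.sense()["joints"].round(0))
pickle.dump(d,open("d1.pkl","wb"))
# object masks
def comps(i,z,lo,name,f):
    im=d[i]["frame"]; m=f(im).astype(np.uint8)*255; m[265:]=0
    m=cv2.morphologyEx(m,cv2.MORPH_OPEN,np.ones((3,3)))
    for c in cv2.findContours(m,cv2.RETR_EXTERNAL,cv2.CHAIN_APPROX_NONE)[0]:
        if cv2.contourArea(c)<lo: continue
        w=ray(d[i],c[:,0],z)[:,:2]
        rc=cv2.minAreaRect((w*1000).astype(np.float32))
        print(name,i,"px",c[:,0].mean(0).round(),"rect",np.round(rc[0],1),np.round(rc[1],1),round(rc[2],1),cv2.boxPoints(rc).round(0).tolist())
hsv=lambda im:cv2.cvtColor(im,cv2.COLOR_RGB2HSV).astype(int)
white=lambda im:(hsv(im)[...,2]>185)&(hsv(im)[...,1]<40)
for i in (0,1):
    comps(i,.025,500,"roll25",white)
    comps(i,.03,2000,"cart30",white)
    comps(i,.010,500,"green",lambda im:(hsv(im)[...,1]>120)&(abs(hsv(im)[...,0]-75)<15))
    comps(i,.025,300,"core",lambda im:(hsv(im)[...,1]>45)&(abs(hsv(im)[...,0]-14)<8)&(hsv(im)[...,2]>80))
im=d[1]["frame"]
comps(1,.012,800,"dark",lambda im:(hsv(im)[...,2]<48))
E
```

```text
5.3 [-19.  -7.  79.   0. 108.  71.]
6.4 [ 11.  -7.  79.  -0. 108. 101.]
roll25 0 px [377.  93.] rect [344.9 309.3] [101.   50.7] 2.7 [[293.0, 332.0], [296.0, 282.0], [397.0, 286.0], [394.0, 337.0]]
roll25 0 px [281.  15.] rect [254.2 240.8] [163.1  47.6] 71.7 [[206.0, 171.0], [251.0, 156.0], [302.0, 311.0], [257.0, 326.0]]
cart30 0 px [377.  93.] rect [344.7 308.4] [99.6 50.1] 2.7 [[294.0, 331.0], [296.0, 281.0], [396.0, 286.0], [393.0, 336.0]]
cart30 0 px [281.  15.] rect [255.2 240.9] [160.9  46.9] 71.7 [[208.0, 172.0], [252.0, 157.0], [303.0, 310.0], [258.0, 325.0]]
roll25 1 px [492. 245.] rect [567.   90.7] [60.8 53.3] 81.1 [[536.0, 65.0], [589.0, 57.0], [598.0, 117.0], [545.0, 125.0]]
roll25 1 px [441. 208.] rect [508.5  45.4] [90.1 38.7] 28.7 [[460.0, 41.0], [478.0, 7.0], [557.0, 50.0], [539.0, 84.0]]
roll25 1 px [339. 196.] rect [455.9 -63.9] [59.2 82.1] 69.6 [[407.0, -77.0], [484.0, -106.0], [505.0, -51.0], [428.0, -22.0]]
roll25 1 px [494. 174.] rect [483.3 105.8] [81.9 95.3] 16.2 [[431.0, 140.0], [457.0, 49.0], [536.0, 71.0], [509.0, 163.0]]
roll25 1 px [ 86. 194.] rect [ 3
[... 671 characters left out ...]
 -77.0], [482.0, -105.0], [503.0, -51.0], [427.0, -22.0]]
cart30 1 px [ 86. 194.] rect [ 358.8 -322.5] [101.  109.5] 9.5 [[300.0, -277.0], [318.0, -385.0], [418.0, -368.0], [400.0, -260.0]]
cart30 1 px [578. 137.] rect [466.8 209.2] [162.3 102.6] 36.0 [[371.0, 203.0], [431.0, 120.0], [563.0, 215.0], [502.0, 298.0]]
cart30 1 px [208.  41.] rect [ 266.3 -129.8] [124.7  87.2] 17.5 [[194.0, -107.0], [220.0, -190.0], [339.0, -153.0], [313.0, -70.0]]
core 1 px [583.  85.] rect [421.8 212.8] [25.8 34.9] 76.8 [[402.0, 204.0], [436.0, 196.0], [442.0, 221.0], [408.0, 229.0]]
core 1 px [143.  66.] rect [ 262.8 -207.4] [50.9 30.3] 71.7 [[240.0, -227.0], [269.0, -236.0], [285.0, -188.0], [256.0, -179.0]]
```

View pics/w2.png

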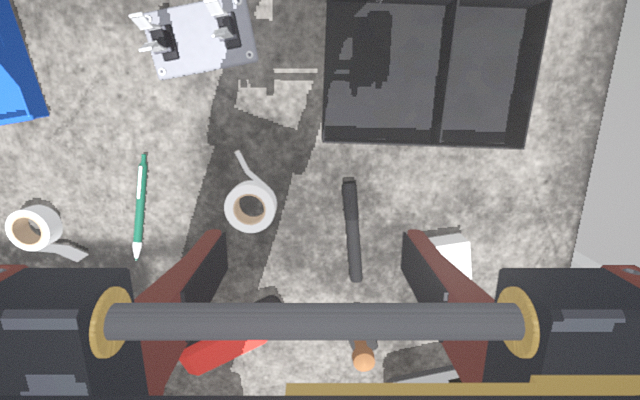

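View pics/w3.png

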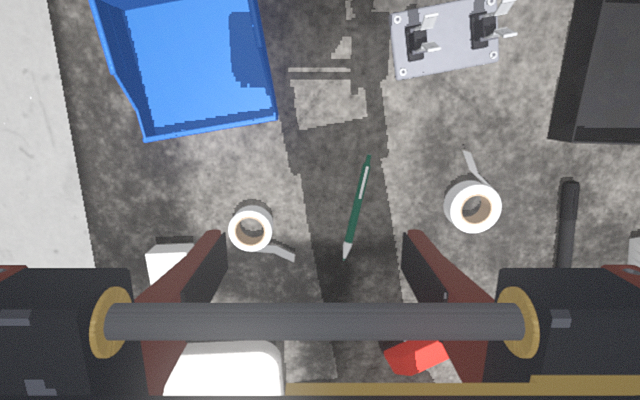

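```bash
python3 - <<'E'
from h import *
from station import r
import pickle
d=pickle.load(open("d1.pkl","rb"))
for i,p,y in [(4,(0.6,0.0,0.46),0),(5,(0.42,-0.24,0.36),161.6)]:
    r.reach(p,[180,0,y]); s=r.snapshot("wrist"); d[i]=s
    print(r.sense()["clock"],r.sense()["joints"].round(0))
pickle.dump(d,open("d1.pkl","wb"))
f=d[4]["frame"][:,:,::-1]
cv2.imwrite("pics/w4.png",cv2.resize(f[0:265],None,fx=1.25,fy=1.25,interpolation=cv2.INTER_CUBIC))
f=d[5]["frame"][:,:,::-1]
cv2.imwrite("pics/w5.png",cv2.resize(f[0:265],None,fx=1.25,fy=1.25,interpolation=cv2.INTER_CUBIC))
E
```

```text
7.15 [ -3.   6.  64.   0. 110.  87.]
10.0167 [ -34.  -13.   92.    0.  101. -105.]
```

View pics/w4.png

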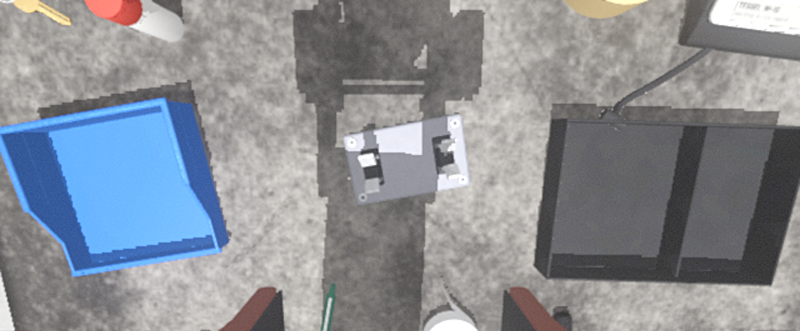

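View pics/w5.png

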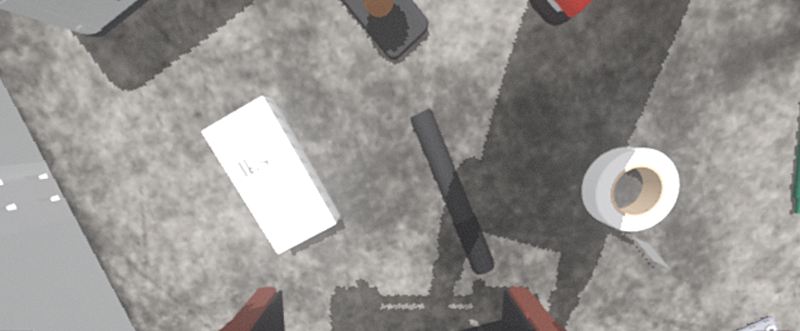

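```bash
python3 - <<'E'
from h import *
import pickle
d=pickle.load(open("d1.pkl","rb"))
s=1.25
def P(i,uv,z,k=1): return (ray(d[i],np.array(uv)/k,z)[:,:2]*1000).round(1)
def rect(n,p):
    rc=cv2.minAreaRect(p.astype(np.float32)); print(n,p.tolist(),"mean",p.mean(0).round(1),"sides",np.linalg.norm(np.diff(p[[0,1,2,3,0]],axis=0),axis=1).round(),"ang",np.degrees(np.arctan2(*(p[1]-p[0]+p[2]-p[3])[::-1])).round(1))
rect("holder",P(4,[(345,135),(461,114),(468,183),(360,204)],.007,s))
rect("binback",P(4,[(0,130),(165,100)]*2,.055,s)); rect("binfront",P(4,[(75,275),(225,248)]*2,.03,s))
rect("traytop",P(4,[(557,119),(800,127),(771,285),(547,279)],.042,s))
rect("trayw2",P(2,[(322,142),(525,148)]*2,.042))
rect("holdw2",P(2,[(162,78),(257,62)]*2,.007))
rect("binfrontw3",P(3,[(145,140),(277,120)]*2,.03))
print("r1",P(1,[(336.5,189)],.025),P(2,[(249,207)],.025),P(3,[(474,208)],.025),P(5,[(638,191)],.025,s))
print("r2",P(0,[(309,190.5)],.025),P(3,[(250,229)],.025),P(1,[(577,86)],.025))
print("tails",P(1,[(378,262)],.015),P(2,[(237,152)],.015),P(0,[(254,172)],.015),P(3,[(293,258)],.015))
# marker & carton A masks in w5
hsv=cv2.cvtColor(d[5]["frame"],cv2.COLOR_RGB2HSV).astype(int)
g=d[5]["frame"].min(2)
m=(g>225).astype(np.uint8); m[215:]=0; m=cv2.morphologyEx(m,cv2.MORPH_OPEN,np.ones((5,5)))
for c in cv2.findContours(m,0,cv2.CHAIN_APPROX_NONE)[0]:
    if cv2.contourArea(c)>500:
        rc=cv2.minAreaRect(ray(d[5],c[:,0],.03)[:,:2].astype(np.float32)*1000); print("white",c[:,0].mean(0).round(),np.round(rc[0],1),np.round(rc[1],1),round(rc[2],1),cv2.boxPoints(rc).round().tolist())
rect("cartA",P(5,[(203,131),(264,97),(340,219),(281,253)],.03,s))
rect("mk",P(5,[(424,112),(482,272)]*2,.01,s))
rect("mkw2",P(2,[(349,180),(356,280)]*2,.01))
rect("mkw1",P(1,[(197,141),(248,240)]*2,.01))
print("cams",[(-np.array(d[i]["R"]).T@np.array(d[i]["t"])).round(2).tolist() for i in d])
E
```

```text
holder [[663.4, 46.7], [682.7, -63.9], [617.5, -73.5], [596.5, 33.6]] mean [640.  -14.3] sides [112.  66. 109.  68.] ang -79.5
binback [[668.3, 335.6], [692.6, 191.5], [668.3, 335.6], [692.6, 191.5]] mean [680.4 263.6] sides [146. 146. 146. 146.] ang 0.0
binfront [[529.3, 316.0], [557.1, 164.3], [529.3, 316.0], [557.1, 164.3]] mean [543.2 240.2] sides [154. 154. 154. 154.] ang 0.0
traytop [[677.5, -142.7], [670.7, -356.4], [523.5, -364.6], [529.6, -147.8]] mean [ 600.3 -252.9] sides [214. 147. 217. 148.] ang -91.7
trayw2 [[529.4, -147.4], [523.4, -366.6], [529.4, -147.4], [523.4, -366.6]] mean [ 526.4 -257. ] sides [219. 219. 219. 219.] ang 0.0
holdw2 [[596.6, 31.8], [613.6, -75.4], [596.6, 31.8], [613.6, -75.4]] mean [605.1 -21.8] sides [109. 109. 109. 109.] ang 0.0
binfrontw3 [[530.4, 317.3], [552.1, 170.4], [530.4, 317.3], [552.1, 170.4]] mean [541.2 243.8] sides [148. 148. 148. 148.] ang 0.0
r1 [[446.7 -60.6]] [[451.1 -62.2]] [[450.4 -59.1]] [[448.6 -61.4]]
r2 [[418.3 209.8]] [[423.8 206.9]] [[420.3 205.8]]
tails [[551.3 -40.2]] [[514.7 -49.4]] [[381.  157.2]] [[381.2 156.4]]
whi
[... 176 characters left out ...]
], [311.0, -342.0], [410.0, -326.0], [401.0, -275.0]]
cartA [[312.1, -340.1], [304.8, -291.8], [399.4, -272.1], [409.7, -322.2]] mean [ 356.5 -306.6] sides [49. 97. 51. 99.] ang 100.1
mk [[347.7, -190.9], [478.5, -183.2], [347.7, -190.9], [478.5, -183.2]] mean [ 413.1 -187. ] sides [131. 131. 131. 131.] ang 0.0
mkw2 [[480.6, -180.9], [347.7, -193.8], [480.6, -180.9], [347.7, -193.8]] mean [ 414.2 -187.4] sides [134. 134. 134. 134.] ang 0.0
mkw1 [[349.7, -191.2], [477.3, -180.0], [349.7, -191.2], [477.3, -180.0]] mean [ 413.5 -185.6] sides [128. 128. 128. 128.] ang 0.0
cams [[0.33, 0.24, 0.4], [0.35, -0.06, 0.4], [0.57, -0.14, 0.42], [0.57, 0.13, 0.42], [0.67, 0.0, 0.44], [0.35, -0.22, 0.34]]
```

```bash
cat >> h.py <<'E'
from station import r
L=.182; ZT=.36
def st(m):
    s=r.sense(); print(m,"t",round(s["clock"],1),"pos",s["tcp_pos"].round(4),"open",round(s["opening"],4),"gf",round(s["gripper_force"],1),"F",s["contact_force"].round(1))
def pick(x,y,yaw,tip=.006,squeeze=25):
    r.reach([x,y,ZT],[180,0,yaw]); r.servo_line([x,y,L+tip],speed=.2); r.grab(squeeze); st("grip")
    r.servo_line([x,y,ZT],speed=.2); st("lift")
def place(x,y,yaw,tip):
    r.reach([x,y,ZT],[180,0,yaw]); r.servo_line([x,y,L+tip+.03],speed=.2); r.servo_line([x,y,L+tip],speed=.06); st("down")
    r.let_go(); r.servo_line([x,y,ZT],speed=.2); st("out")
def fr(o,yaw,p):
    a=np.radians(yaw); return o[0]+p[0]*np.cos(a)-p[1]*np.sin(a), o[1]+p[0]*np.sin(a)+p[1]*np.cos(a)
TRAY=(.601,-.259); BIN=(.6115,.2528)
E
python3 - <<'E'
from h import *
pick(.449,-.061,143); place(*fr(TRAY,-1.6,(-.006,.051)),93.4,.009)
pick(.4205,.2075,7); place(*fr(TRAY,-1.6,(-.006,-.0585)),98,.009)
r.reach([.5,-.1,.44],[180,0,0])
a=r.snapshot("wrist")["frame"];b=r.snapshot("side")["frame"]
cv2.imwrite("pics/p1.png",np.vstack([a[:265],b[80:320,100:,:][:, :].copy() if 0 else cv2.resize(b[100:240,200:480],(640,320))])[:,:,::-1])
E
```

```text
grip t 12.3 pos [ 0.4491 -0.061   0.1885] open 0.0596 gf 25.0 F [-0.4 -0.3  3. ]
lift t 13.3 pos [ 0.4489 -0.061   0.3583] open 0.0593 gf 25.0 F [-0.2  0.2 -1.5]
down t 15.7 pos [ 0.5963 -0.2078  0.1903] open 0.0599 gf 25.0 F [-1.  -0.4  0.3]
out t 17.3 pos [ 0.5963 -0.2078  0.3582] open 0.0876 gf 0.0 F [ 0.5  0.  -0.3]
grip t 20.9 pos [0.4206 0.2075 0.1882] open 0.0513 gf 25.0 F [-1.4 -0.   2.2]
lift t 21.9 pos [0.4204 0.2075 0.3583] open 0.0514 gf 25.0 F [ 0.6  0.8 -2. ]
down t 25.6 pos [ 0.5933 -0.3172  0.1902] open 0.0512 gf 25.0 F [ 1.   0.8 -1.5]
out t 27.3 pos [ 0.5933 -0.3173  0.3581] open 0.0878 gf 0.0 F [-0.2 -0.2  0.3]
```

View pics/p1.png

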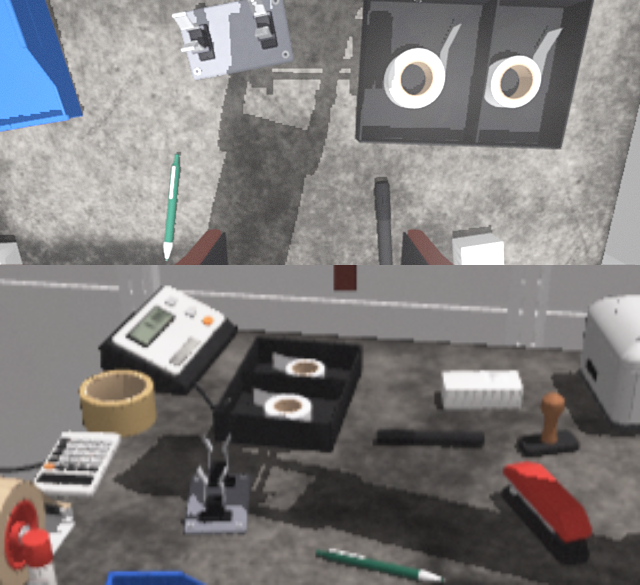

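Both rolls lie flat in the tray, roll 1 at about (415,78) and roll 2 at about (515,82). The cartons are next, followed by a close look at the bin and holder.

```bash
python3 - <<'E'
from h import *
import pickle
pick(.3562,-.3088,9.5); place(*BIN,9.3,.010)
pick(.3447,.3084,2.7); place(*BIN,9.3,.041)
d={}
r.reach([.58,.12,.42],[180,0,0]); a=d[0]=r.snapshot("wrist")
r.reach([.585,-.01,.34],[180,0,0]); b=d[1]=r.snapshot("wrist"); st("")
pickle.dump(d,open("d2.pkl","wb"))
cv2.imwrite("pics/p2.png",np.vstack([cv2.resize(a["frame"][:240,:320],(800,600))[:300*2:1][:600]])[:,:,::-1])
cv2.imwrite("pics/p3.png",cv2.resize(b["frame"][20:260,160:480],(800,600),interpolation=cv2.INTER_CUBIC)[:,:,::-1])
E
```

```text
grip t 31.9 pos [ 0.3562 -0.3089  0.1882] open 0.0493 gf 25.0 F [ 0.  -0.2  0.2]
lift t 32.9 pos [ 0.3561 -0.3087  0.3583] open 0.0503 gf 25.0 F [-0.3 -0.1 -1. ]
down t 36.6 pos [0.6114 0.2528 0.1912] open 0.0496 gf 25.0 F [ 0.1  0.1 -1. ]
out t 38.3 pos [0.6114 0.2528 0.3581] open 0.0877 gf 0.0 F [ 0.  -0.5 -0.6]
grip t 41.0 pos [0.3447 0.3084 0.1881] open 0.0499 gf 25.0 F [-0.3 -1.   1.1]
lift t 42.1 pos [0.3446 0.3083 0.3583] open 0.0498 gf 25.0 F [ 0.  -0.  -2.5]
down t 44.5 pos [0.6115 0.2528 0.2226] open 0.0498 gf 25.0 F [ 0.1 -0.1 -2.1]
out t 46.0 pos [0.6114 0.2528 0.3583] open 0.088 gf 0.0 F [-0.9 -0.2  0.1]
 t 47.4 pos [ 0.5854 -0.0084  0.3411] open 0.0876 gf 0.0 F [0.  0.1 0.4]
```

View pics/p2.png

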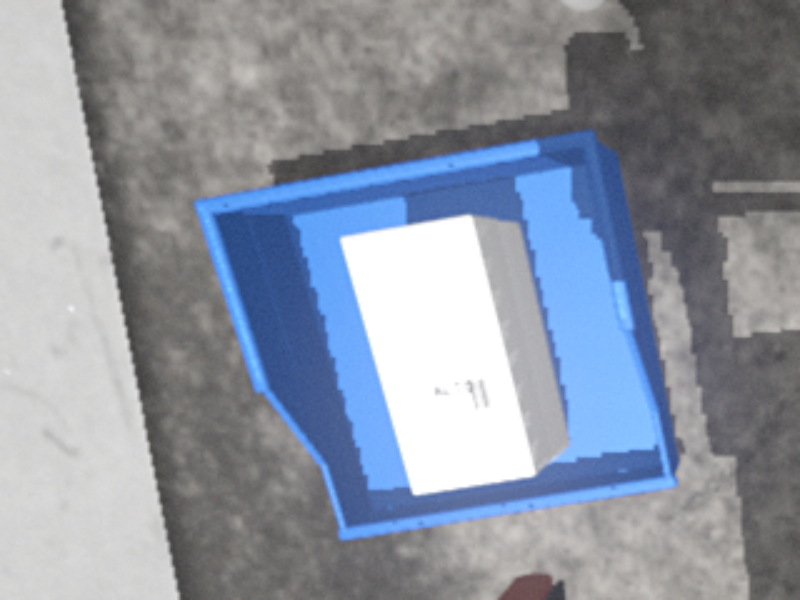

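View pics/p3.png

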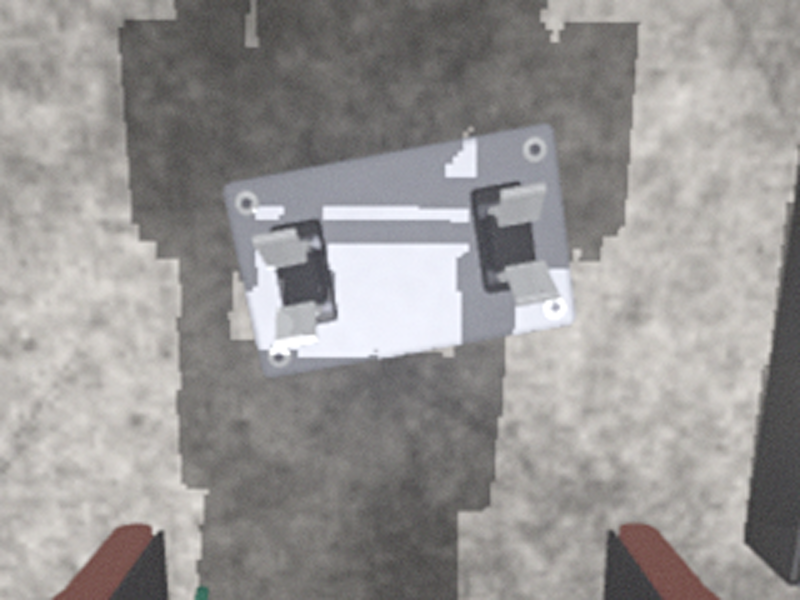

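The cartons are stacked squarely in the bin, with the top face at about (445,355). In the close-up, the holder plate's corners are at (226,184), (551,125), (573,323) and (267,376), and its screws at (246,203), (535,149), (555,307) and (279,356).

```bash
python3 - <<'E'
from h import *
import pickle
d=pickle.load(open("d2.pkl","rb"))[1]
print((-np.array(d["R"]).T@np.array(d["t"])).round(3))
for n,q,z in [("corners",[(226,184),(551,125),(573,323),(267,376)],.007),("screws",[(246,203),(535,149),(555,307),(279,356)],.007),
   ("lips70",[(278,247),(523,204),(533,282),(295,325)],.070)]:
    p=ray(d,np.array(q)/2.5+[160,20],z)[:,:2]*1000
    a=[np.degrees(np.arctan2(-(v[0]),v[1])) for v in (p[0]-p[1],p[3]-p[2])]+[np.degrees(np.arctan2(v[1],v[0])) for v in (p[0]-p[3],p[1]-p[2])]
    print(n,p.round(1).tolist(),p.mean(0).round(1),np.round(a,1),np.linalg.norm(p[0]-p[1]).round(1),np.linalg.norm(p[1]-p[2]).round(1))
E
```

```text
[ 0.656 -0.008  0.319]
corners [[662.9, 47.2], [682.2, -63.4], [615.5, -74.8], [596.0, 35.4]] [639.2 -13.9] [ 9.9 10.  10.   9.6] 112.3 67.7
screws [[656.7, 40.6], [674.5, -58.4], [621.2, -68.0], [603.3, 30.8]] [638.9 -13.7] [10.2 10.2 10.4 10.2] 100.6 54.2
lips70 [[644.7, 22.3], [656.4, -45.6], [635.2, -49.3], [622.9, 18.1]] [639.8 -13.6] [ 9.8 10.3 10.9 10. ] 68.9 21.5
```

```bash
python3 - <<'E'
from h import *
x,y,yaw=.639,-.0138,100.1
pick(.4135,-.187,4.6,tip=.004,squeeze=60)
zp=L+.004
r.reach([x,y,ZT],[180,0,yaw]); r.servo_line([x,y,zp+.075],speed=.2); st("above")
for z in (.062,.055,.05,.045,.041,.037,.034,.032):
    r.servo_line([x,y,zp+z],speed=.03); st(z)
    if abs(r.sense()["contact_force"][2])>70: break
p=r.snapshot("scene")["frame"][140:240,270:420];q=r.snapshot("side")["frame"][140:240,220:370]
cv2.imwrite("pics/p4.png",cv2.resize(np.hstack([p,q]),(800,267*1),interpolation=cv2.INTER_CUBIC)[:,:,::-1])
E
```

```text
grip t 50.5 pos [ 0.4135 -0.187   0.186 ] open 0.0165 gf 60.0 F [ 0.9 -0.1 -0.6]
lift t 51.5 pos [ 0.4134 -0.187   0.3585] open 0.0167 gf 60.0 F [ 0.   0.1 -0.8]
above t 53.3 pos [ 0.639  -0.0143  0.2625] open 0.0164 gf 60.0 F [0.4 0.7 0.9]
0.062 t 53.9 pos [ 0.639  -0.0137  0.2479] open 0.0164 gf 60.0 F [ 1.2 -0.2 -0.5]
0.055 t 54.3 pos [ 0.6392 -0.0138  0.2417] open 0.0168 gf 60.0 F [1.4 0.5 4.1]
0.05 t 54.6 pos [ 0.6389 -0.0138  0.2356] open 0.0163 gf 60.0 F [1.9 0.3 1.5]
0.045 t 54.9 pos [ 0.6388 -0.0138  0.2297] open 0.0163 gf 60.0 F [ 2.   0.2 -1.7]
0.041 t 55.2 pos [ 0.6388 -0.0138  0.2262] open 0.0164 gf 60.0 F [ 1.9 -0.  -1.8]
0.037 t 55.5 pos [ 0.6389 -0.0138  0.2223] open 0.0166 gf 60.0 F [ 2.6 -0.6 -3.7]
0.034 t 55.7 pos [ 0.6391 -0.0138  0.22  ] open 0.0166 gf 60.0 F [ 2.8  0.3 -1.2]
0.032 t 56.0 pos [ 0.639  -0.0138  0.22  ] open 0.0168 gf 60.0 F [-1.9  0.9  8.3]
```

```bash
python3 - <<'E'
from h import *
r.let_go(); r.servo_line([.639,-.0138,ZT],speed=.15); st("out")
r.reach([.5,-.08,.44],[180,0,0])
w=r.snapshot("wrist")["frame"]
r.reach([.35,.0,.44],[180,0,0]); p=r.snapshot("scene")["frame"][140:240,270:430];q=r.snapshot("side")["frame"][140:240,220:380]
cv2.imwrite("pics/p4.png",np.vstack([cv2.resize(w[:160],(800,200)),cv2.resize(np.hstack([p,q]),(800,250),interpolation=cv2.INTER_CUBIC)])[:,:,::-1]); st("")
E
```

```text
out t 58.4 pos [ 0.639  -0.0138  0.3585] open 0.0879 gf 0.0 F [-0.3  0.5  0.1]
 t 60.6 pos [ 3.510e-01 -4.000e-04  4.397e-01] open 0.0879 gf 0.0 F [ 0.2 -0.1 -0.4]
```

View pics/p4.png

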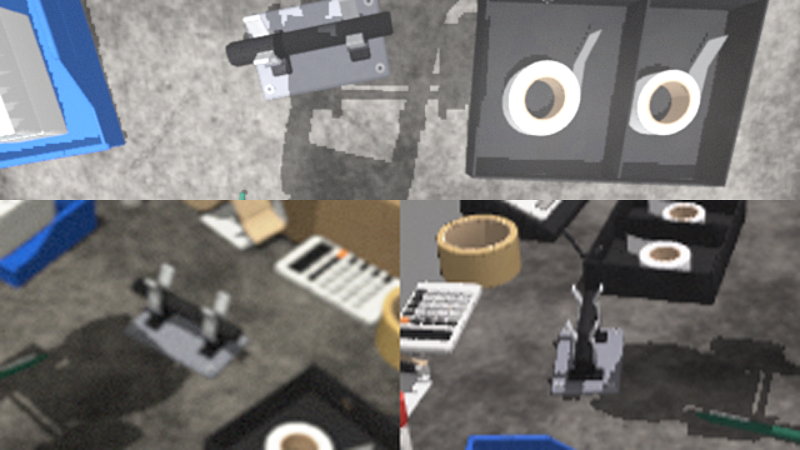

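The marker lies level in both clips from about (230,52) to (390,25), below the lips and centred, and the rolls are still in place. I'm handing in.

```bash
python3 -c "
from station import r
print(r.hand_in())"
```

```text
the job is handed in; nothing more can be done
None
```

I handed the job in at about 61 s on the clock, but `r.hand_in()` returned no verdict; in the last pictures both rolls lie flat in the tray, the cartons are stacked squarely in the bin and the marker sits low and level in both clips, and nothing I did went near the green pen or glue stick.

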